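Put the microscope camera away in its dust case

ROBOT

A 7-joint arm with a two-finger parallel gripper is mounted at the origin on the work surface. World frame = base frame: x ahead of the robot, y to its left, z up, the work surface at z = 0. Lengths are in m, angles in rad, forces in N, time in s.
With the tool pointing down it reaches from about 0.4 to 0.85 m from the base axis. Payload 10.4 kg.
Tool frame: the origin (TCP) lies on the front face of the gripper's body, between the roots of the fingers; the fingertips stand 73 mm ahead of it and the grasp point (between the pads) lies 54 mm ahead of it; x points along the fingers, y is the direction in which the jaws open and shut, and the axes are right-handed (so a half turn about x gives the same grasp; the last joint's range is limited). The gripper opens to 85 mm and grips with 20 to 120 N. Pads are 22 mm wide; open, the fingers measure 114 mm over their backs; the gripper's body (76 mm by 85 mm) begins 54 mm behind the grasp point. The pads swing forward as they close: fully open they stand 13 mm farther back than shut.
Start: joints at [-1.328, 0.332, -0.065, 1.46, 0.022, 1.35, -0.088], TCP at [0.164, 0.603, 0.304] pointing down, gripper open.
Joint ranges: [-2.6, 2.6], [-0.5, 2.12], [-1.47, 1.34], [0.16, 2.42], [-1.27, 4.41], [0.06, 2.06], [-2.6, 2.6]. Speed limits (rad/s): [2.22, 2.22, 2.79, 2.79, 3.14, 3.14, 3.14].

INTERFACE

Orientations are given as a unit quaternion [x, y, z, w].
In Python, from workcell import manip gives the robot as it stands. The module is installed in compiled form; this text tells all that it offers.
- The arm moves only by the tool arm_command, never from a script. Its argument "moves" is a list that holds one entry, the list of rows, each a list of 5 numbers: the closure, from 0 (fully open) to 1 (shut), then the shift along the tool's x, y, z in units of 25 mm (1.0 is 25 mm), then the turn about the tool's x in degrees. A call has 1 to 12 rows; each row shifts and turns the commanded pose from where the row before left it, along the tool's axes as they then stand; what a row does not reach is not made up. A row lasts 1/12 s, in which the tool goes at most 41.7 mm and 7.16 degrees, less where a joint would pass 70% of its speed; a pose out of reach is approached as far as the arm can. A call is refused whole if a number of a shift passes 1 or a number of a turn 7.16, either way. A call with a gripper value outside its range is refused whole. The fingers move at their own pace and stop on an object; "force" is the grip in N (left out, the last holds). Time passes only in rows, so rows that do not move let the fingers close. It gives the time, the measured TCP pose, the force and the opening at its end, in the units of the state.
- manip.get_obs(): the state, without advancing time (a new reading comes with each control period).
- manip.camera(name): name is "scene" or "top" or "wrist"; returns the picture (480x640x3 uint8, red, green, blue); there is no depth.
- manip.camera_info(name): a dict with "vfov" (degrees; the focal length in pixels is half the picture's height over the tangent of half this angle, whatever the lens; pixels are square), "cx", "cy" (the principal point, pixels), "dist_coeffs" ([k1, k2, p1, p2, k3] as OpenCV has them; the pictures are not rectified), "pose" (4x4, takes a point from camera to world coordinates). Camera axes: x right, y down, z forward; pixel columns grow to the right and rows downward; lengths in m; the calibration is good to about 2 mm. A picture is of the moment at which its call begins: read the wrist's pose just before it. camera_info takes no time and is no camera call; for the wrist camera it gives the pose at the moment of the call.
- manip.hand_in(): hands the job in, once; it reports no verdict.
Trained networks look in the newest picture that a camera, given by its name, has taken for a name from the list of things; names that differ only in an ending like _2 or _b are one class to them, and where a whole thing is asked for, a point or a joint stands for the part that bears it (a point fixed in the world has none). Each returns a list of dicts, best first, with "confidence" (0 to 1); they miss things now and then, are a little off and sometimes report something else, mostly with a low value. They report only what shows in the picture. A call takes as long as a camera call.
- manip.regions_of(query, camera): "mask" (480x640 bool, what is visible of it) and "rect" ([left, top, right, bottom] in pixels, round what is visible of it).
- manip.pinpoint(query, camera): "pixel" ([row, column] in pixels: a listed point, or the origin of a listed thing).
The state is a dict: "clock": time; "joint_pos": joint angles; "joint_velocities": joint speeds; "tau": joint torques, N m; "position": TCP position; "ee_rot": TCP orientation; "ft_force": force on the tool from outside, world axes, zero at the start; "torque": the same for the moment, N m; "grip_width": opening from 0.0 (shut) to 1.0 (fully open).
Only numpy, scipy, OpenCV 4.12 (cv2) and the standard library are available. Lean on these libraries where they do the work, as an engineer would, in place of code of your own. Each camera call takes 0.05 s, during which the arm holds its last target.

TASK

Put the microscope camera away: slide the clear dust guard on the grey storage case fully open, lay the camera flat in the black bed inside with its round neck in the notch, setting it down gently rather than dropping or forcing it, let go, and slide the guard fully shut again. Leave the vase, the slide box and the small bottle where they stand.

Things in the scene. Friction and masses are not known exactly. Their poses are not given: they have to be found in the camera images.
- case: Grey case fixed to the desk, 196 mm (x) by 344 mm (y), walls 86 mm high, bright track rails on top reaching 98 mm. Origin: centre of its underside; z up; yaw varies. Its -y half is an open-topped bay (184 mm in x, 163 mm in y) with the black bed; its +y half has a fixed deck. The guard lies over the bay when shut, over the deck when open.
- bed (a point): Where the housing's centre lies once in the bed; axes as the case; the bed's face is 25 mm lower, bay walls 80 mm away in y. The housing goes between low blocks with 5 mm play each side. Side blocks (14 mm high) at its corners leave a 61 mm gap in mid-side for fingers; a 22 mm high stop at -x; at +x two 22 mm high cheeks leave a 46 mm notch for the neck, which points to the case's +x.
- guard (a joint): Travel of the clear guard along the case's +y direction, in m: 0 = fully shut (over the bay), 0.160 = fully open (stop). It starts shut or slightly ajar. It stays where it is left; sliding it takes about 2 to 4 N.
- guard_handle (a point): Middle of the grip bar of the guard's bow handle: round aluminium bar, 14 mm diameter, 64 mm between legs, along the case's x, 123 mm above the desk, 31 mm above the pane. The guard is a clear pane in an aluminium frame, 184 mm (x) by 164 mm (y), underside 87 mm above the desk; the handle stands at its middle. Axes as the case.
- camera_center (a point): Centre of the housing of the microscope camera, half-way up. The housing is a grey block 95 mm (its x) by 48 mm (its y) by 50 mm high, with dark slits; a round dark neck, 34 mm in diameter and 36 mm long, sticks out at its +x end at mid-height. It lies flat, z up, on the desk at the robot's right, yaw varies; about 0.3 kg.
- camera_neck (a point): Centre of the free end face of the camera's neck, 83.5 mm along the camera's +x from the housing's centre.
- camera: The same camera as a whole; origin at the centre of the housing's underside, 25 mm below camera_center.
- vase: Round glass vase with a eucalyptus spray, 68 mm in diameter, 150 mm tall without the spray; origin: centre of its underside. Bystander.
- slide_box: Low white closed slide box, 102 x 87 x 34 mm; origin: centre of its underside. Bystander.
- oil_bottle: Small amber bottle with a black cap, 40 mm in diameter, 85 mm tall; origin: centre of its underside. Bystander.

How it is judged:
On the way, in this order (a step that is already met when the one before it is completed fails the run):
1. the guard is slid fully open (within 12 mm of its stop) (value of joint guard above 0.148 m), for 0.2 s.
2. the camera lies in the bed, neck in the notch, and is let go, with the guard still open (x of camera_center in the frame of bed between -0.008 and 0.008 m and y of camera_center in the frame of bed between -0.008 and 0.008 m and z of camera_center in the frame of bed between -0.004 and 0.004 m and x of camera_neck in the frame of bed above 0.07 m and angle between camera_center's own z axis and vertical below 0.08 rad and contact force between camera and the fingers below 0.3 N and value of joint guard above 0.12 m), for 0.2 s.
At the end, for the whole second after the job is handed in: The camera lies flat in the bed (housing centre within 8 mm of the bed point along each horizontal axis, within 4 mm in height, tilt under 0.08 rad) with its neck in the notch on the case's +x side, at rest and released, and the guard is shut to within 6 mm (x of camera_center in the frame of bed between -0.008 and 0.008 m and y of camera_center in the frame of bed between -0.008 and 0.008 m and z of camera_center in the frame of bed between -0.004 and 0.004 m and x of camera_neck in the frame of bed above 0.07 m and angle between camera_center's own z axis and vertical below 0.08 rad and contact force between camera and the fingers below 0.3 N and value of joint guard below 0.006 m and linear speed of camera below 0.02 m/s); the robot touches nothing.
It fails at once if the camera is dropped: it falls at over 0.45 m/s out of the fingers (about 10 mm of free fall) (contact force between camera and the fingers below 0.3 N and linear speed of camera above 0.45 m/s).
It fails at once if the camera is forced: more than 80 N between it and the case or guard (contact force between camera and case above 80 N).
It fails at once if the vase is shifted by more than 20 mm (distance of vase from where it was at the start of the episode above 0.02 m).
It fails at once if the slide box is shifted by more than 20 mm (distance of slide_box from where it was at the start of the episode above 0.02 m).
It fails at once if the oil bottle is shifted by more than 20 mm (distance of oil_bottle from where it was at the start of the episode above 0.02 m).
It also fails if it takes over 70 s, if anything falls off the work surface, if the arm or the gripper's body presses on something with over 40 N, if the wrist force passes 120 N, or if a joint passes its speed limit or range.

## Working session

There is one attempt and no reset: what is moved stays moved. The work goes in short steps, Python scripts to look and compute and a tool call to move; the robot and the scene stay as the last step left them, time stands still between calls to the robot, and variables do not carry over. Pictures are saved under pics/ and viewed, and the job is handed in when it is done.

Besides the shell and the picture viewer there is one more tool, called as a command line: name --argument value ..., lists and objects as JSON in quotes. arm_command: Moves the arm, as the interface text tells. Its arguments: {"type":"object","properties":{"moves":{"type":"array","items":{"type":"array","items":{"type":"array","items":{"type":"number"}}}},"force":{"type":"number"}},"required":["moves"]}

```bash
mkdir -p pics; cat > h.py <<'E'
from workcell import manip
import numpy as np, cv2
from scipy.spatial.transform import Rotation as R
def K(n):
    i=manip.camera_info(n); f=240/np.tan(np.radians(i["vfov"])/2)
    return np.array([[f,0,i["cx"]],[0,f,i["cy"]],[0,0,1]]),np.array(i["dist_coeffs"],float),np.array(i["pose"])
def shot(n,fn):
    k=K(n); im=manip.camera(n); cv2.imwrite("pics/"+fn,im[:,:,::-1]); return im,k
def ray(k,px): # px (col,row)
    u=cv2.undistortPoints(np.array([[px]],float),k[0],k[1])[0,0]
    d=k[2][:3,:3]@np.array([u[0],u[1],1]); return k[2][:3,3],d
def atz(k,px,z):
    o,d=ray(k,px); return o+d*(z-o[2])/d[2]
def proj(k,P):
    T=np.linalg.inv(k[2]); r=cv2.Rodrigues(T[:3,:3])[0]
    return cv2.projectPoints(np.array(P,float).reshape(-1,1,3),r,T[:3,3],k[0],k[1])[0][:,0]
def st():
    o=manip.get_obs(); Rm=R.from_quat(o["ee_rot"]).as_matrix()
    print("t",round(o["clock"],2),"p",np.round(o["position"],4),"q",np.round(o["ee_rot"],3),"F",np.round(o["ft_force"],1),"g",round(o["grip_width"],3)); print("toolaxes cols\n",np.round(Rm,3)); return o,Rm
E
python3 - <<'E'
from h import *
st(); print(np.round(manip.get_obs()["joint_pos"],3))
Z={"camera_center":.025,"camera_neck":.025,"guard_handle":.123,"bed":.03,"case":0,"vase":0,"slide_box":0,"oil_bottle":0}
for n in ["scene","top","wrist"]:
    im,k=shot(n,n+"0.png")
    print(n,np.round(k[2][:3,3],3))
    for q in (Z if n!="wrist" else []):
        for d in manip.pinpoint(q,n)[:2]:
            r,c=d["pixel"]; print(q,round(d["confidence"],2),np.round([r,c]),np.round(atz(k,(c,r),Z[q]),4))
st()
E
```

```text
t 0.0 p [0.1641 0.6028 0.3031] q [ 0.093  0.701 -0.094  0.701] F [0.1 0.3 0.7] g 1.002
toolaxes cols
 [[-0.     0.263  0.965]
 [-0.001  0.965 -0.263]
 [-1.    -0.001  0.   ]]
[-1.328  0.333 -0.065  1.461  0.022  1.35  -0.088]
scene [ 1.249 -0.717  0.734]
camera_center 0.87 [287. 201.] [ 0.4447 -0.2779  0.025 ]
camera_neck 0.77 [293. 229.] [ 0.5158 -0.2449  0.025 ]
guard_handle 0.68 [224. 315.] [0.5667 0.0204 0.123 ]
bed 0.81 [245. 306.] [0.5198 0.03   0.03  ]
case 0.7 [250. 332.] [0.5671 0.0928 0.    ]
case 0.63 [345. 279.] [ 0.717  -0.2693  0.    ]
vase 0.84 [198. 410.] [0.5682 0.5156 0.    ]
slide_box 0.7 [343. 281.] [ 0.7163 -0.2619  0.    ]
oil_bottle 0.93 [367. 182.] [ 0.6082 -0.4505  0.    ]
top [0.306 0.    1.673]
camera_center 0.85 [308. 430.] [ 0.441  -0.2812  0.025 ]
camera_neck 0.83 [282. 415.] [ 0.5146 -0.2417  0.025 ]
camera_neck 0.5 [310. 430.] [ 0.4354 -0.2813  0.025 ]
guard_handle 0.92 [257. 324.] [0.5696 0.0143 0.123 ]
case 0.78 [259. 300.] [0.5846 0.0862 0.    ]
vase 0.93 [262. 156.] [0.5758 0.5075 0.    ]
slide_box 0.88 [214. 420.] [ 0.7198 -0.2638  0.    ]
slide_box 0.47 [260. 299.] [0.5829 0.0882 0.    ]
oil_bottle 0.72 [249. 482.] [ 0.6143 -0.4442  0.    ]
wrist [0.085 0.626 0.374]
t 0.95 p [0.1642 0.6031 0.304 ] q [ 0.094  0.701 -0.094  0.701] F [ 0.3 -0.2  0.4] g 1.001
toolaxes cols
 [[ 0.     0.263  0.965]
 [ 0.     0.965 -0.263]
 [-1.     0.    -0.   ]]
```

View pics/scene0.png

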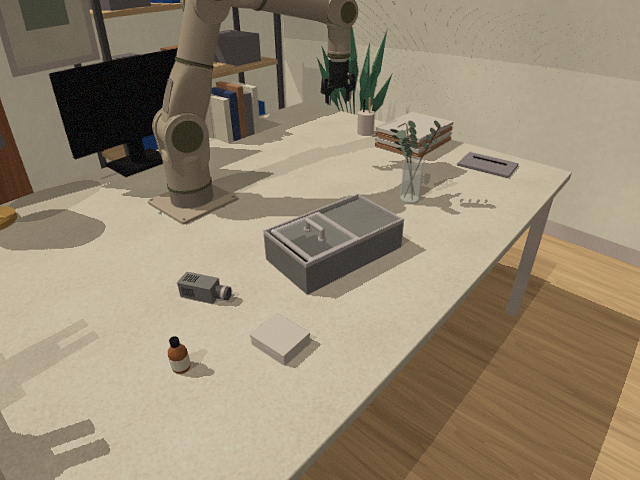

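View pics/top0.png

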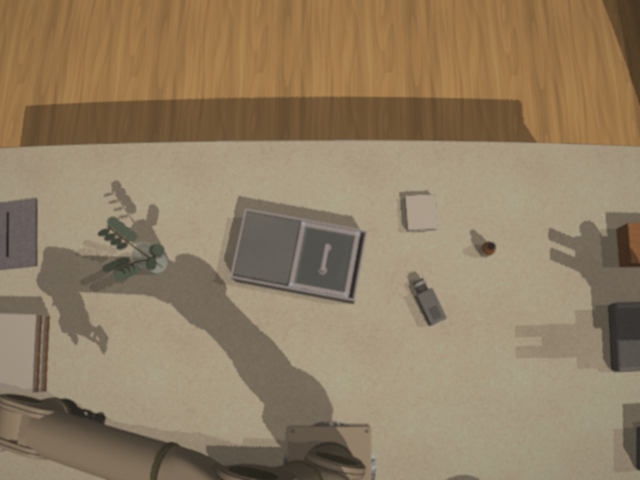

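Scene shows the case in mid-picture (handle about (315,230)), the camera at (205,288) with its neck to the right, the slide box at (280,338), the bottle at (178,355) and the vase at (411,180). In the top view the case's corners are near (247,209), (364,231), (355,301) and (233,279), and the guard is shut or nearly so.

```bash
python3 - <<'E'
from h import *
from scipy.optimize import least_squares
k=K("top"); 
c=np.array([(247,209),(364,231),(355,301),(233,279)],float)
P=np.array([atz(k,p,.092) for p in c]); print(np.round(P,3))
print(np.linalg.norm(np.diff(np.vstack([P,P[:1]]),axis=0),axis=1))
ctr=P.mean(0); e=(P[0]-P[1]+P[3]-P[2]); yaw=np.arctan2(e[1],e[0])-np.pi/2; print(ctr,yaw,np.degrees(yaw))
im=cv2.imread("pics/top0.png"); cv2.imwrite("pics/tz0.png",cv2.resize(im[190:340,220:460],None,fx=3.3,fy=3.3,interpolation=cv2.INTER_CUBIC))
im=cv2.imread("pics/scene0.png"); cv2.imwrite("pics/sz0.png",cv2.resize(im[180:310,160:410],None,fx=3.2,fy=3.2,interpolation=cv2.INTER_CUBIC))
E
```

```text
[[ 0.71   0.229  0.092]
 [ 0.648 -0.094  0.092]
 [ 0.456 -0.068  0.092]
 [ 0.514  0.262  0.092]]
[0.32942568 0.19392254 0.33589174 0.19858892]
[0.58202039 0.08214603 0.092     ] -0.18326046469716095 -10.50005117875354
```

```bash
ls pics
```

```text
scene0.png
sz0.png
top0.png
tz0.png
wrist0.png
```

View pics/tz0.png

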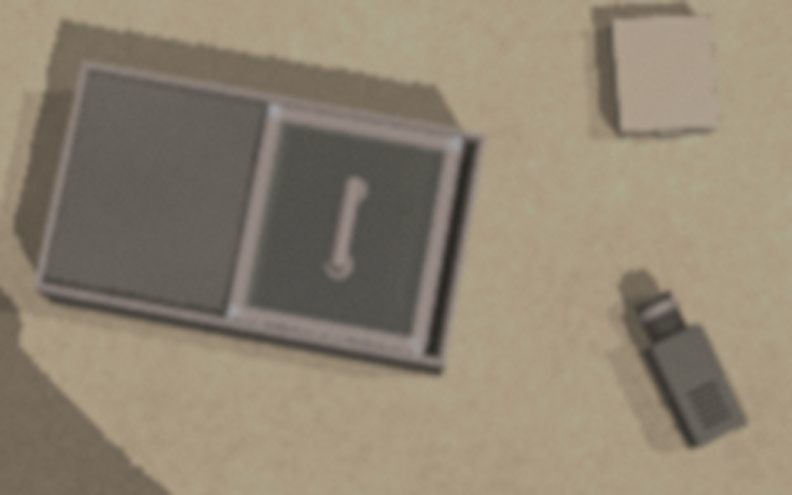

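View pics/sz0.png

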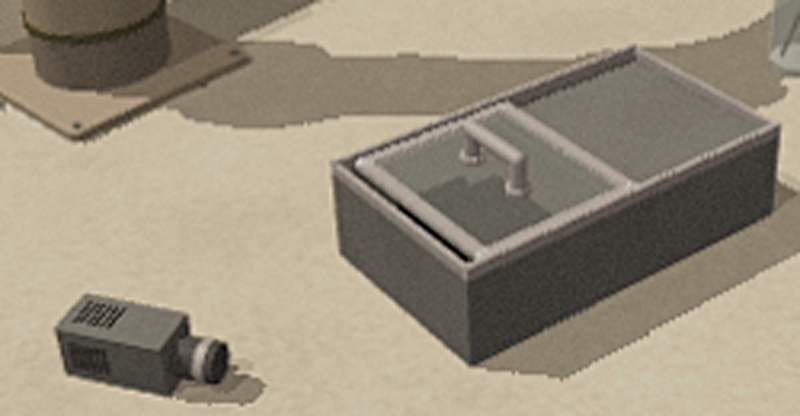

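arm_command --moves '[[[0,0,0,0,-4.75],[0,0,-1,1,0],[0,0,-1,1,0],[0,0,-1,1,0],[0,0,-1,1,0],[0,0,-1,1,0],[0,0,-1,1,0],[0,0,-1,1,0],[0,0,-1,1,0],[0,0,-1,1,0],[0,0,-1,1,0],[0,0,0,0,0]]]'

```text
clock: 1.95
position: [0.3687, 0.3058, 0.3044]
ee_rot: [0.068, 0.703, -0.068, 0.704]
ft_force: [0.7, 0.4, 0.0]
grip_width: 1.001
```

arm_command --moves '[[[0,0,-1,1,0],[0,0,-1,1,0],[0,0,-1,1,0],[0,0,-1,1,0],[0,0,-1,1,0],[0,0,-1,1,0],[0,0,-1,1,0],[0,0,-1,1,0],[0,0,-1,1,0],[0,0,0,0,0],[0,0,0,0,0],[0,0,0,0,0]]]'

```text
clock: 2.95
position: [0.5447, 0.0502, 0.3037]
ee_rot: [0.065, 0.704, -0.064, 0.704]
ft_force: [0.2, 1.3, 0.4]
grip_width: 1.004
```

```bash
python3 - <<'E'
from h import *
st()
im,k=shot("wrist","w1.png"); print(np.round(k[2],3))
for q,z in {"guard_handle":.123,"bed":.03,"case":0}.items():
    for d in manip.pinpoint(q,"wrist")[:2]:
        r,c=d["pixel"]; print(q,round(d["confidence"],2),np.round([r,c]),np.round(atz(k,(c,r),z),4))
E
```

```text
t 2.95 p [0.5447 0.0502 0.3037] q [ 0.065  0.704 -0.064  0.704] F [0.2 1.3 0.4] g 1.004
toolaxes cols
 [[-0.     0.182  0.983]
 [ 0.     0.983 -0.182]
 [-1.     0.    -0.   ]]
[[ 0.182  0.932  0.312  0.464]
 [ 0.983 -0.173 -0.058  0.066]
 [-0.     0.317 -0.948  0.374]
 [ 0.     0.     0.     1.   ]]
guard_handle 0.77 [282. 279.] [0.5721 0.0138 0.123 ]
bed 0.22 [277. 277.] [ 0.6076 -0.0066  0.03  ]
case 0.66 [225. 370.] [0.5841 0.0852 0.    ]
```

View pics/w1.png

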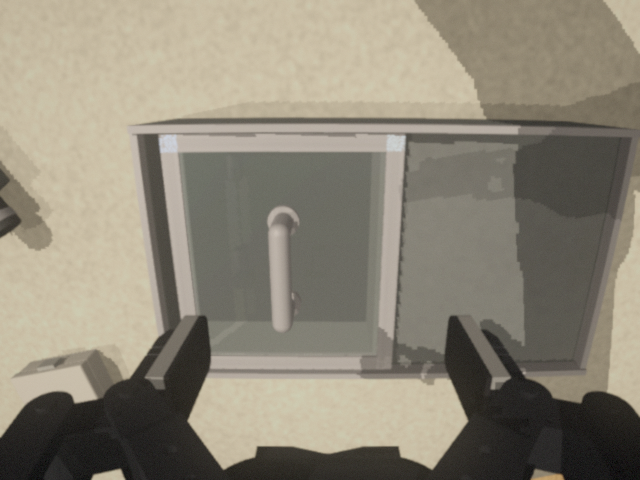

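```bash
python3 - <<'E'
from h import *
from scipy.optimize import least_squares
im=cv2.imread("pics/w1.png"); cv2.imwrite("pics/w1a.png",cv2.resize(im[110:150,120:360],None,fx=3.3,fy=3.3,interpolation=cv2.INTER_CUBIC));cv2.imwrite("pics/w1b.png",cv2.resize(im[340:400,130:370],None,fx=3.3,fy=3.3,interpolation=cv2.INTER_CUBIC))
k=K("wrist")
for p in [(130,126),(634,130),(585,374),(161,376),(282,270)]:
    print(np.round(atz(k,p,.098 if p[0]!=282 else .123),4))
kt=K("top"); ks=K("scene")
obs=[(k,[(130,126),(634,130),(585,374)],[0,1,2]),(kt,[(245.5,209),(365.5,231),(354,301),(232.5,278)],[0,1,2,3])]
C={0:(-.098,-.172),1:(-.098,.172),2:(.098,.172)}
def m(v,i):
    x,y=i; c,s=np.cos(v[2]),np.sin(v[2]); return [v[0]+c*x-s*y,v[1]+s*x+c*y,.098]
def f1(v):
    return (proj(k,[m(v,C[i]) for i in range(3)])-np.array(obs[0][1])).ravel()
def f2(v):
    CC=[(.098,.172),(.098,-.172),(-.098,-.172),(-.098,.172)]
    return (proj(kt,[m(v,i) for i in CC])-np.array(obs[1][1])).ravel()
for f in (f1,f2):
    r=least_squares(f,[.582,.082,-.18]); print(np.round(r.x,4),np.round(r.fun,1))
E
```

```text
[ 0.4564 -0.0635  0.098 ]
[0.5178 0.2675 0.098 ]
[0.7108 0.2373 0.098 ]
[ 0.6478 -0.1034  0.098 ]
[0.5642 0.0183 0.123 ]
[ 0.5838  0.0849 -0.1812] [-4.4  1.   5.7  0.  -1.   0.6]
[ 0.5818  0.0829 -0.1798] [-0.8 -0.1  2.1 -0.3  1.2  0.2 -2.6  0.1]
```

View pics/w1a.png

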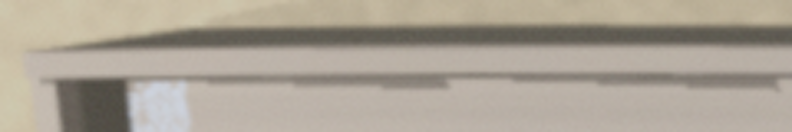

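arm_command --moves '[[[0,0,-0.6,0.63,0],[0,0,-0.59,0.64,0],[0,1,0,0,0],[0,1,0,0,0],[0,1,0,0,0],[0,0.95,0,0,0],[0,0.5,0,0,0],[0,0.5,0,0,0],[0,0,0,0,0],[0,0,0,0,0]]]'

```text
clock: 3.98
position: [0.5708, 0.0148, 0.1806]
ee_rot: [0.064, 0.704, -0.064, 0.704]
ft_force: [0.4, 0.5, -0.0]
grip_width: 1.001
```

```bash
python3 - <<'E'
from h import *
st()
im,k=shot("wrist","w2.png")
for a,s in (("guard_handle","scene"),("guard_handle","top")):
    k=K(s); shot(s,s+"2.png")
    for d in manip.pinpoint(a,s)[:1]:
        r,c=d["pixel"]; print(round(d["confidence"],2),atz(k,(c,r),.123))
E
```

```text
t 3.98 p [0.5708 0.0148 0.1806] q [ 0.064  0.704 -0.064  0.704] F [ 0.4  0.5 -0. ] g 1.001
toolaxes cols
 [[ 0.     0.181  0.983]
 [ 0.     0.983 -0.181]
 [-1.     0.     0.   ]]
0.94 [0.56562287 0.01884    0.123     ]
0.51 [ 0.43720739 -0.26321475  0.123     ]
```

View pics/w2.png

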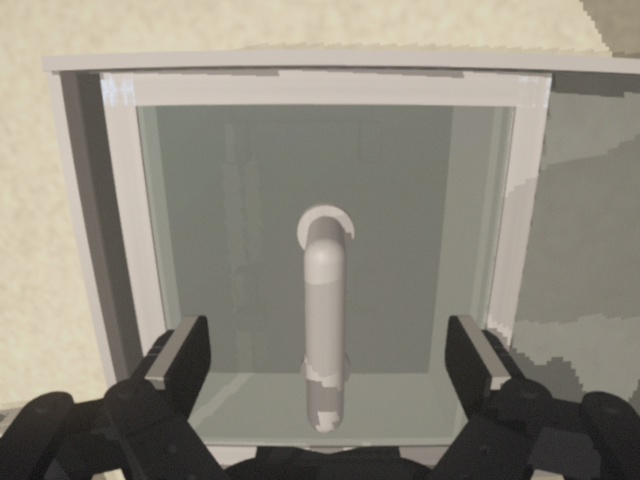

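The bar (column 325) lies midway between the fingers (columns 210 and 448) and square to them. Closing gently.

arm_command --moves '[[[1,0,0,0,0],[1,0,0,0,0],[1,0,0,0,0],[1,0,0,0,0],[1,0,0,0,0],[1,0,0,0,0],[1,0,0,0,0],[1,0,0,0,0],[1,0,0,0,0],[1,0,0,0,0]]]' --force 25

```text
clock: 5.07
position: [0.5707, 0.0145, 0.1802]
ee_rot: [0.065, 0.704, -0.065, 0.704]
ft_force: [-1.6, 0.1, 2.3]
grip_width: 0.152
```

arm_command --moves '[[[1,0,0.4,0,0],[1,0,0.6,0,0],[1,0,0.6,0,0],[1,0,0.6,0,0],[1,0,0.6,0,0],[1,0,0.6,0,0],[1,0,0.6,0,0],[1,0,0.6,0,0],[1,0,0.4,0,0],[1,0,0.3,0,0],[1,0,0.2,0,0],[1,0,0,0,0]]]'

```text
clock: 6.07
position: [0.5961, 0.1512, 0.1803]
ee_rot: [0.065, 0.704, -0.064, 0.705]
ft_force: [4.4, 1.3, 0.1]
grip_width: 0.148
```

arm_command --moves '[[[1,0,0.1,0,0],[1,0,0.1,0,0],[1,0,0.1,0,0],[1,0,0,0,0]]]'

```text
clock: 6.4
position: [0.5972, 0.1572, 0.1802]
ee_rot: [0.065, 0.704, -0.065, 0.704]
ft_force: [3.1, -1.3, 0.7]
grip_width: 0.154
```

arm_command --moves '[[[1,0,0.1,0,0],[1,0,0.1,0,0],[1,0,0.1,0,0],[1,0,0,0,0]]]'

```text
clock: 6.73
position: [0.5979, 0.16, 0.1801]
ee_rot: [0.064, 0.705, -0.068, 0.703]
ft_force: [-4.8, -16.3, 9.8]
grip_width: 0.154
```

```bash
python3 - <<'E'
from h import *
st()
im,k=shot("wrist","w3.png"); im,k=shot("scene","s3.png"); cv2.imwrite("pics/s3z.png",cv2.resize(im[180:310,230:430,::-1],None,fx=3.8,fy=3.8,interpolation=cv2.INTER_CUBIC))
E
```

```text
t 6.73 p [0.5979 0.16   0.1801] q [ 0.064  0.705 -0.068  0.703] F [ -4.8 -16.3   9.8] g 0.154
toolaxes cols
 [[-0.003  0.186  0.983]
 [-0.006  0.983 -0.186]
 [-1.    -0.006 -0.002]]
```

View pics/w3.png

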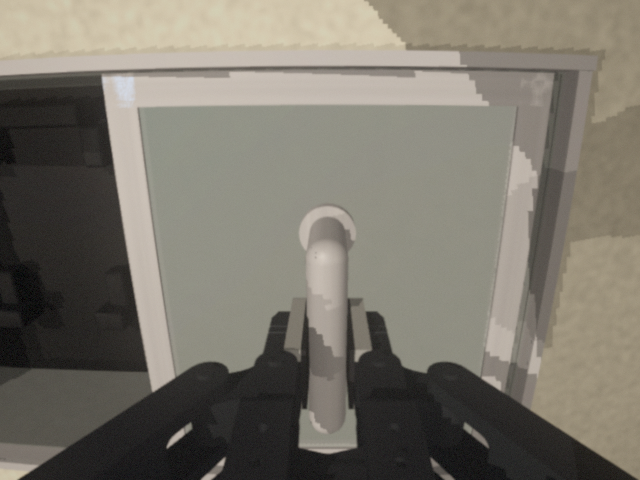

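View pics/s3z.png

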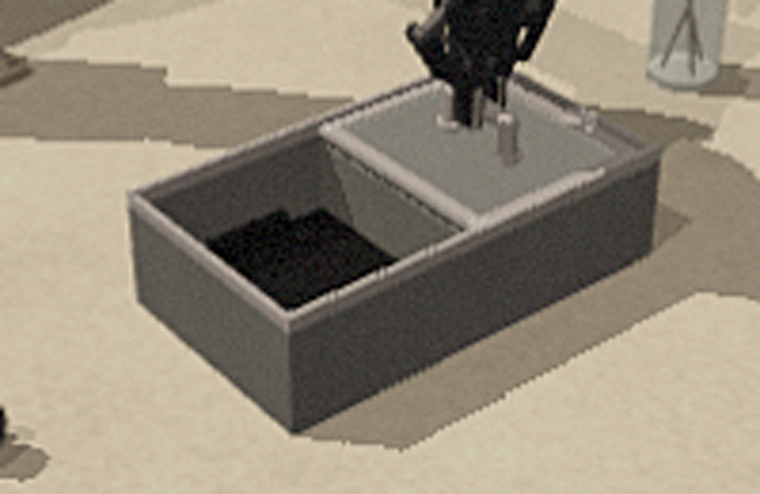

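The guard is against its stop: the force rose to 16 N, the handle is at (0.598, 0.160) and the bay is open. Next I release, rise and look at the bed.

arm_command --moves '[[[1,0,-0.05,0,0],[0,0,0,0,0],[0,0,0,0,0],[0,0,0,0,0],[0,0,0,0,0],[0,0,0,0,0],[0,0,0,0,0],[0,-0.7,0,0,0],[0,-1,0,0,0],[0,-1,0,0,0],[0,-1,0,0,0],[0,-1,0,0,0]]]'

```text
clock: 7.83
position: [0.598, 0.1634, 0.2989]
ee_rot: [0.065, 0.704, -0.064, 0.704]
ft_force: [-0.1, 0.5, -0.7]
grip_width: 1.001
```

arm_command --moves '[[[0,0,-1,0.2,0],[0,0,-1,0,0],[0,0,-1,0,0],[0,0,-1,0,0],[0,0,-1,0,0],[0,0,-1,0,0],[0,0,-0.5,0,0],[0,0,0,0,0],[0,0,0,0,0]]]'

```text
clock: 8.58
position: [0.5737, 0.003, 0.2978]
ee_rot: [0.065, 0.704, -0.064, 0.704]
ft_force: [-0.4, 1.3, 0.2]
grip_width: 0.998
```

```bash
python3 - <<'E'
from h import *
st()
im,k=shot("wrist","w4.png"); np.savez("w4.npz",a=k[0],b=k[1],c=k[2])
for n in ("wrist","scene","top"):
    if n!="wrist": im,k=shot(n,n+"4.png")
    for q,z in {"bed":.05,"guard_handle":.123}.items():
      for d in manip.pinpoint(q,n)[:2]:
        r,c=d["pixel"]; print(n,q,round(d["confidence"],2),np.round([r,c]),np.round(atz(k,(c,r),z),4))
im=cv2.imread("pics/w4.png"); g=np.clip((im/255.)**.5*255,0,255).astype(np.uint8); cv2.imwrite("pics/w4g.png",g)
E
```

```text
t 8.58 p [0.5737 0.003  0.2978] q [ 0.065  0.704 -0.064  0.704] F [-0.4  1.3  0.2] g 0.998
toolaxes cols
 [[ 0.     0.182  0.983]
 [ 0.001  0.983 -0.182]
 [-1.     0.001  0.   ]]
wrist bed 0.77 [176. 322.] [0.5489 0.0047 0.05  ]
wrist guard_handle 0.58 [228. 577.] [0.5976 0.1612 0.123 ]
scene bed 0.83 [244. 303.] [0.5342 0.0065 0.05  ]
scene guard_handle 0.55 [207. 360.] [0.6005 0.1717 0.123 ]
top guard_handle 0.94 [249. 270.] [0.5928 0.1582 0.123 ]
```

View pics/w4g.png

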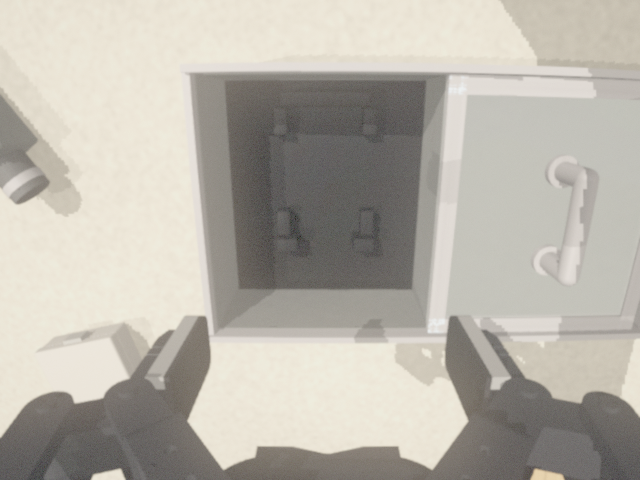

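```bash
python3 - <<'E'
import cv2,numpy as np
im=cv2.imread("pics/w4.png")[60:350,180:480]; g=np.clip((im/255.)**.45*330-60,0,255).astype(np.uint8); cv2.imwrite("pics/w4z.png",cv2.resize(g,(780,580)[:1]+(580,) if 0 else None,fx=2,fy=2,interpolation=cv2.INTER_CUBIC))
E
```

```text
(no output)
```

View pics/w4z.png

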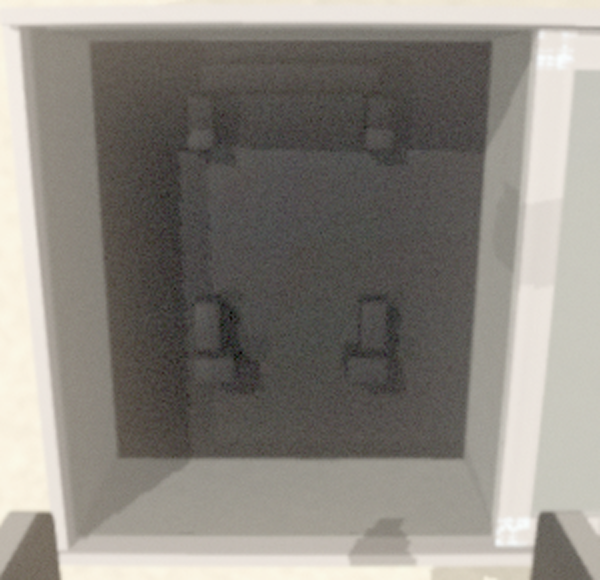

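```bash
python3 - <<'E'
from h import *
from scipy.optimize import least_squares
d=np.load("w4.npz"); k=(d["a"],d["b"],d["c"])
F=lambda p:(180+p[0]/2,60+p[1]/2)
fl=np.array([F(p) for p in [(92,42),(490,42),(464,458),(118,458)]])
C=[(-.092,-.0815),(-.092,.0815),(.092,.0815),(.092,-.0815)]
def m(v,i):
    x,y=i[:2]; c,s=np.cos(v[2]),np.sin(v[2]); return [v[0]+c*x-s*y,v[1]+s*x+c*y,v[3]]
r=least_squares(lambda v:(proj(k,[m(v,i) for i in C])-fl).ravel(),[.569,.003,-.18,.01]); print("bay",np.round(r.x,4),np.round(r.fun,1))
v=r.x; c,s=np.cos(-.1815),np.sin(-.1815); Rw=np.array([[c,-s],[s,c]])
def loc(p,z): return Rw.T@(atz(k,F(p),z)[:2]-v[:2])
zf=v[3]
for nm,p,z in [("stop top -x edge",(290,64),zf+.03),("stop base +x",(290,94),zf),("stop top +x",(290,90),zf+.025),
 ("blk -x-y",(212,130),zf+.014),("blk -x+y inner",(368,130),zf+.014),("+x-y inner",(221,322),zf+.014),("+x+y inner",(361,322),zf+.014),
 ("cheek -y in",(233,370),zf+.022),("cheek +y in",(349,370),zf+.022),("cheek -x face top",(213,355),zf+.022),("cheek2",(367,355),zf+.022)]:
    print(nm,np.round(loc(p,z),4))
for z in (.03,.035,.04,.05): print(z,np.round(Rw.T@(atz(k,(322,176),z)[:2]-v[:2]),4))
E
```

```text
bay [ 0.5702  0.0034 -0.1845  0.0134] [-1.2  0.5  1.1  0.6  0.  -0.6  0.1 -0.7]
stop top -x edge [-0.083   0.0001]
stop base +x [-0.0716 -0.0001]
stop top +x [-0.0736 -0.    ]
blk -x-y [-0.0581 -0.0312]
blk -x+y inner [-0.058   0.0309]
+x-y inner [ 0.0217 -0.0299]
+x+y inner [0.0218 0.0299]
cheek -y in [ 0.0406 -0.0247]
cheek +y in [0.0407 0.0246]
cheek -x face top [ 0.0338 -0.033 ]
cheek2 [0.034  0.0321]
0.03 [-0.0174 -0.0027]
0.035 [-0.0184 -0.0027]
0.04 [-0.0193 -0.0026]
0.05 [-0.0211 -0.0025]
```

arm_command --moves '[[[0,0,-1,-0.31,0],[0,0,-1,-0.31,0],[0,0,-1,-0.31,0],[0,0,-1,-0.31,0],[0,0,-1,-0.31,0],[0,0,-1,-0.31,0],[0,0,-1,-0.31,0],[0,0,-1,-0.31,0],[0,0,-1,-0.31,0],[0,0,-1,-0.31,0],[0,0,-1,-0.31,0],[0,0,-1,-0.31,0]]]'

```text
clock: 10.03
position: [0.4268, -0.2765, 0.2978]
ee_rot: [0.065, 0.704, -0.064, 0.704]
ft_force: [-0.0, -0.5, -0.2]
grip_width: 1.001
```

arm_command --moves '[[[0,0,-0.83,-0.31,0],[0,0,0,0,-6.25],[0,0,0,0,-6.25],[0,0,0,0,-6.25],[0,0,0,0,-6.25],[0,0,0,0,-6.25],[0,0,0,0,-6.25],[0,0,0,0,0],[0,0,0,0,0]]]'

```text
clock: 10.78
position: [0.4157, -0.2953, 0.2973]
ee_rot: [-0.146, 0.692, 0.146, 0.692]
ft_force: [0.0, 0.6, -0.1]
grip_width: 0.999
```

```bash
python3 - <<'E'
from h import *
o,_=st(); print(np.round(o["joint_pos"],2))
im,k=shot("wrist","w5.png"); np.savez("w5.npz",a=k[0],b=k[1],c=k[2])
for q,z in {"camera_center":.025,"camera_neck":.025,"camera":0}.items():
      for d in manip.pinpoint(q,"wrist")[:2]:
        r,c=d["pixel"]; print(q,round(d["confidence"],2),np.round([r,c]),np.round(atz(k,(c,r),z),4))
E
```

```text
t 10.78 p [ 0.4157 -0.2953  0.2973] q [-0.146  0.692  0.146  0.692] F [ 0.   0.6 -0.1] g 0.999
toolaxes cols
 [[-0.001 -0.403  0.915]
 [ 0.     0.915  0.403]
 [-1.     0.001 -0.   ]]
[-0.04  0.07  0.6   1.8  -0.04  1.28  2.56]
camera_center 0.89 [238. 326.] [ 0.447  -0.2809  0.025 ]
camera_neck 0.73 [319. 328.] [ 0.5203 -0.2471  0.025 ]
camera 0.9 [225. 326.] [ 0.4441 -0.2826  0.    ]
```

View pics/w5.png

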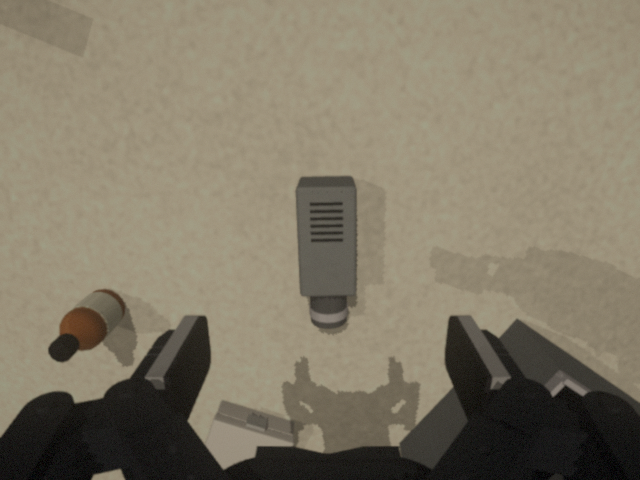

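```bash
python3 - <<'E'
from h import *
from scipy.optimize import least_squares
d=np.load("w5.npz"); k=(d["a"],d["b"],d["c"])
im=cv2.imread("pics/w5.png"); cv2.imwrite("pics/w5z.png",cv2.resize(im[165:345,265:395],None,fx=3.3,fy=3.3,interpolation=cv2.INTER_CUBIC))
m=manip.regions_of("camera","wrist")[0]; print(m["rect"],m["confidence"])
np.save("m5.npy",m["mask"])
M=m["mask"]; 
for r in range(180,330,10):
    c=np.where(M[r])[0]; print(r,c.min() if len(c) else None,c.max() if len(c) else None)
E
```

```text
[292.4, 174.0, 360.4, 330.4] 0.93
180 300 353
190 296 356
200 296 356
210 297 356
220 298 356
230 297 355
240 298 356
250 298 356
260 300 355
270 299 355
280 300 355
290 301 356
300 310 346
310 309 347
320 311 345
```

View pics/w5z.png

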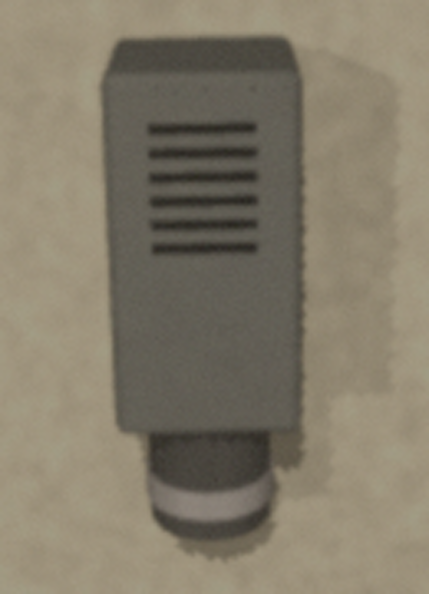

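```bash
python3 - <<'E'
from h import *
from scipy.optimize import least_squares
d=np.load("w5.npz"); k=(d["a"],d["b"],d["c"])
fl=np.array([(103,75),(300,73),(299,432),(118,432)])/3.3+[265,165]
C=[(-.0475,-.024),(-.0475,.024),(.0475,.024),(.0475,-.024)]
def m(v,i):
    x,y=i; c,s=np.cos(v[2]),np.sin(v[2]); return [v[0]+c*x-s*y,v[1]+s*x+c*y,.05]
r=least_squares(lambda v:(proj(k,[m(v,i) for i in C])-fl).ravel(),[.444,-.28,.43]); print(np.round(r.x,4),np.degrees(r.x[2]),np.round(r.fun,1))
o,Rm=st()
w=np.array([r.x[0],r.x[1],.085])-o["position"]; print("tool delta units",Rm.T@w/.025)
E
```

```text
[ 0.4443 -0.2812  0.4307] 24.67666057153695 [-1.  -0.7  1.2 -1.1  0.8  0.7 -1.   1.5]
t 11.03 p [ 0.4163 -0.2945  0.2973] q [-0.147  0.692  0.147  0.692] F [-0.   0.3 -1.6] g 0.997
toolaxes cols
 [[-0.001 -0.406  0.914]
 [ 0.     0.914  0.406]
 [-1.     0.    -0.001]]
tool delta units [8.49308003 0.02793357 1.24354951]
```

arm_command --moves '[[[0,0,0,0.62,1],[0,0,0,0.62,0],[0,1,0,0,0],[0,1,0,0,0],[0,1,0,0,0],[0,0,0,0,0]]]'

```text
clock: 11.53
position: [0.4436, -0.2804, 0.218]
ee_rot: [-0.14, 0.695, 0.143, 0.69]
ft_force: [-0.5, 0.1, 0.5]
grip_width: 0.997
```

```bash
python3 - <<'E'
from h import *
o,Rm=st(); print(np.round(o["joint_pos"],3),np.degrees(np.arctan2(Rm[1,2],Rm[0,2])))
print("tool delta units",Rm.T@(np.array([.4443,-.2812,.085])-o["position"])/.025)
E
```

```text
t 11.53 p [ 0.4436 -0.2804  0.218 ] q [-0.14   0.695  0.143  0.69 ] F [-0.5  0.1  0.5] g 0.997
toolaxes cols
 [[-0.007 -0.392  0.92 ]
 [ 0.002  0.92   0.392]
 [-1.     0.005 -0.006]]
[-0.035  0.196  0.573  1.856 -0.115  1.13   2.552] 23.077388098311967
tool delta units [ 5.32040102 -0.0665599   0.04386661]
```

arm_command --moves '[[[0,1,0,0,-1],[0,1,0,0,0],[0,1,0,0,0],[0,0,0,0,-0.5],[0,0,0,0,0]]]'

```text
clock: 11.95
position: [0.4448, -0.2819, 0.1472]
ee_rot: [-0.15, 0.692, 0.151, 0.69]
ft_force: [0.3, -1.0, 1.4]
grip_width: 1.002
```

```bash
python3 - <<'E'
from h import *
o,Rm=st(); print(np.round(o["joint_pos"],3),np.degrees(np.arctan2(Rm[1,2],Rm[0,2])))
print("tool delta units",Rm.T@(np.array([.4443,-.2812,.085])-o["position"])/.025)
shot("wrist","w6.png")
E
```

```text
t 11.95 p [ 0.4448 -0.2819  0.1472] q [-0.15   0.692  0.151  0.69 ] F [ 0.3 -1.   1.4] g 1.002
toolaxes cols
 [[-0.002 -0.415  0.91 ]
 [ 0.001  0.91   0.415]
 [-1.     0.001 -0.002]]
[ 0.106  0.279  0.424  1.915 -0.136  0.978  2.591] 24.53172615673497
tool delta units [ 2.48758258e+00  3.15637825e-02 -4.55286873e-04]
```

View pics/w6.png

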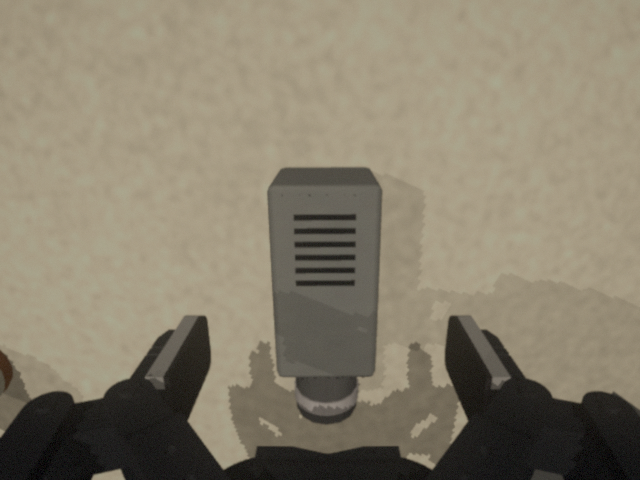

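Camera centred between the fingers (housing columns 270–381 against pads at 210 and 448). Joint 7 is near its limit (2.591), so I'll back it off 1.5° and descend.

arm_command --moves '[[[0,0,0,0,1.5],[0,0.8,0,0,0],[0,0.8,0,0,0],[0,0.6,0,0,0],[0,0.25,0,0,0],[0,0,0,0,0]]]'

```text
clock: 12.5
position: [0.4447, -0.2822, 0.0861]
ee_rot: [-0.141, 0.693, 0.141, 0.693]
ft_force: [-0.4, 0.5, -1.2]
grip_width: 1.003
```

```bash
python3 - <<'E'
from h import *
o,Rm=st(); print(np.round(o["joint_pos"],3),np.degrees(np.arctan2(Rm[1,2],Rm[0,2])))
print("tool delta units",Rm.T@(np.array([.4443,-.2812,.085])-o["position"])/.025)
E
```

```text
t 12.5 p [ 0.4447 -0.2822  0.0861] q [-0.141  0.693  0.141  0.693] F [-0.4  0.5 -1.2] g 1.003
toolaxes cols
 [[-0.001 -0.391  0.921]
 [ 0.     0.921  0.391]
 [-1.     0.001 -0.001]]
[ 0.18   0.367  0.345  1.95  -0.162  0.852  2.582] 22.992896881248534
tool delta units [0.04358145 0.04285055 0.00065645]
```

arm_command --moves '[[[1,0,0,0,0],[1,0,0,0,0],[1,0,0,0,0],[1,0,0,0,0],[1,0,0,0,0],[1,0,0,0,0],[1,0,0,0,0],[1,0,0,0,0]]]' --force 40

```text
clock: 13.17
position: [0.4452, -0.2827, 0.0874]
ee_rot: [-0.141, 0.692, 0.141, 0.693]
ft_force: [-1.2, -0.4, 6.4]
grip_width: 0.559
```

arm_command --moves '[[[1,-0.3,0,0,3],[1,-0.6,0,0,3],[1,-1,0,0,3],[1,-1,0,0,3],[1,-1,0,0,3],[1,-1,0,0,3],[1,-1,0,0,3],[1,-0.5,0,0,3],[1,0,0,0,3],[1,0,0,0,3],[1,0,0,0,3],[1,0,0,0,0]]]'

```text
clock: 14.17
position: [0.4443, -0.2821, 0.2462]
ee_rot: [0.063, 0.705, -0.062, 0.704]
ft_force: [-0.8, 0.4, -4.0]
grip_width: 0.556
```

```bash
python3 - <<'E'
from h import *
o,Rm=st(); print(np.round(o["joint_pos"],3),np.degrees(np.arctan2(Rm[1,2],Rm[0,2])))
shot("wrist","w7.png")
E
```

```text
t 14.17 p [ 0.4443 -0.2821  0.2462] q [ 0.063  0.705 -0.062  0.704] F [-0.8  0.4 -4. ] g 0.556
toolaxes cols
 [[-0.001  0.176  0.984]
 [ 0.     0.984 -0.176]
 [-1.     0.    -0.001]]
[ 0.063  0.158  0.46   1.82  -0.075  1.182  1.94 ] -10.159562482979767
```

View pics/w7.png

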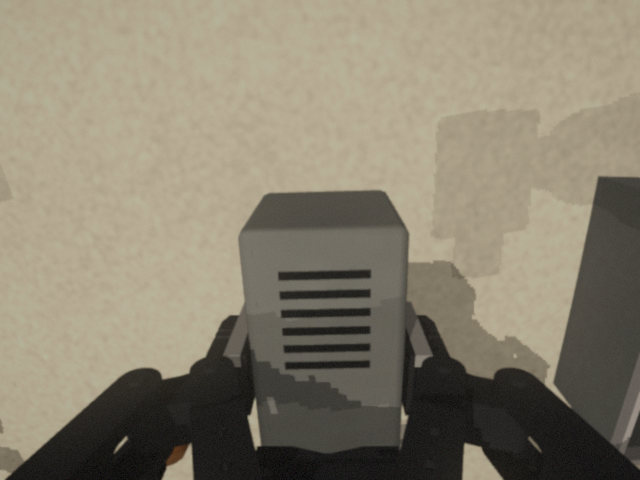

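```bash
python3 - <<'E'
from h import *
o,Rm=st(); k=K("wrist")
zt=o["position"][2]-.0374
for p in [(243,232),(407,232),(325,232)]: print("tool-frame", np.round(Rm.T@(atz(k,p,zt)-o["position"]),4))
print("delta",np.round(Rm.T@(np.array([.5515,.0068,.246])-o["position"])/.025,3))
E
```

```text
t 14.22 p [ 0.4443 -0.2821  0.2461] q [ 0.062  0.705 -0.061  0.704] F [ 0.2 -0.4 -4.3] g 0.559
toolaxes cols
 [[-0.001  0.173  0.985]
 [ 0.     0.985 -0.173]
 [-1.     0.    -0.001]]
tool-frame [ 0.0374 -0.0218 -0.0475]
tool-frame [ 0.0374  0.0231 -0.0475]
tool-frame [ 0.0374  0.0007 -0.0475]
delta [7.0000e-03 1.2125e+01 2.2220e+00]
```

arm_command --moves '[[[1,0,0,0,0.45],[1,0,0.6,0.17,0],[1,0,1,0.17,0],[1,0,1,0.17,0],[1,0,1,0.17,0],[1,0,1,0.17,0],[1,0,1,0.17,0],[1,0,1,0.17,0],[1,0,1,0.17,0],[1,0,1,0.17,0],[1,0,1,0.17,0],[1,0,1,0.17,0]]]'

```text
clock: 15.22
position: [0.5388, -0.029, 0.246]
ee_rot: [0.064, 0.704, -0.064, 0.704]
ft_force: [0.7, -0.5, -4.7]
grip_width: 0.56
```

arm_command --moves '[[[1,0,1,0.17,0],[1,0,0.4,0.15,0],[1,0,0,0,0],[1,0,0,0,0],[1,0,0,0,0]]]'

```text
clock: 15.63
position: [0.5526, 0.0016, 0.2459]
ee_rot: [0.065, 0.705, -0.065, 0.704]
ft_force: [0.8, -0.3, -4.0]
grip_width: 0.558
```

```bash
python3 - <<'E'
from h import *
o,Rm=st(); print(np.round(o["joint_pos"],3),np.degrees(np.arctan2(Rm[1,2],Rm[0,2])))
print("delta",np.round(Rm.T@(np.array([.5515,.0068,.1004])-o["position"])/.025,3))
shot("wrist","w8.png"); shot("scene","s8.png")
E
```

```text
t 15.63 p [0.5526 0.0016 0.2459] q [ 0.065  0.705 -0.065  0.704] F [ 0.8 -0.3 -4. ] g 0.558
toolaxes cols
 [[-0.001  0.182  0.983]
 [-0.     0.983 -0.182]
 [-1.    -0.001 -0.001]]
[-0.291  0.212  0.234  1.744 -0.052  1.193  1.345] -10.514743646171244
delta [ 5.82   0.202 -0.075]
```

View pics/w8.png

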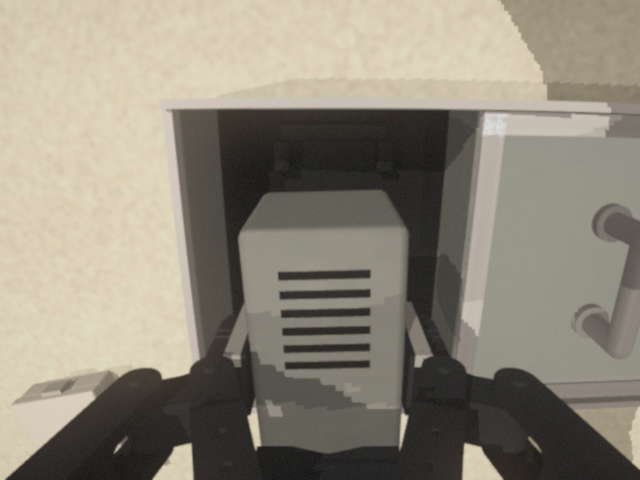

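arm_command --moves '[[[1,0,0.2,-0.07,0],[1,0.6,0,0,0],[1,0.8,0,0,0],[1,0.8,0,0,0],[1,0.8,0,0,0],[1,0.6,0,0,0],[1,0.4,0,0,0],[1,0,0,0,0],[1,0,0,0,0]]]'

```text
clock: 16.48
position: [0.552, 0.008, 0.1462]
ee_rot: [0.065, 0.705, -0.065, 0.704]
ft_force: [0.5, 0.8, -3.8]
grip_width: 0.556
```

```bash
python3 - <<'E'
from h import *
o,Rm=st(); print(np.round(o["joint_pos"],3),np.degrees(np.arctan2(Rm[1,2],Rm[0,2])))
print("delta",np.round(Rm.T@(np.array([.5515,.0068,.1004])-o["position"])/.025,3))
im,k=shot("wrist","w9.png"); g=np.clip((im[:,:,::-1]/255.)**.45*300-45,0,255).astype(np.uint8); cv2.imwrite("pics/w9g.png",g)
im,k=shot("scene","s9.png"); g=np.clip((im[190:300,230:430,::-1]/255.)**.5*255,0,255).astype(np.uint8); cv2.imwrite("pics/s9g.png",cv2.resize(g,None,fx=3.8,fy=3.8,interpolation=cv2.INTER_CUBIC))
E
```

```text
t 16.48 p [0.552  0.008  0.1462] q [ 0.065  0.705 -0.065  0.704] F [ 0.5  0.8 -3.8] g 0.556
toolaxes cols
 [[-0.001  0.182  0.983]
 [ 0.     0.983 -0.182]
 [-1.    -0.    -0.001]]
[-0.284  0.319  0.218  1.842 -0.081  0.991  1.356] -10.47450268694179
delta [ 1.833 -0.05  -0.008]
```

View pics/w9g.png

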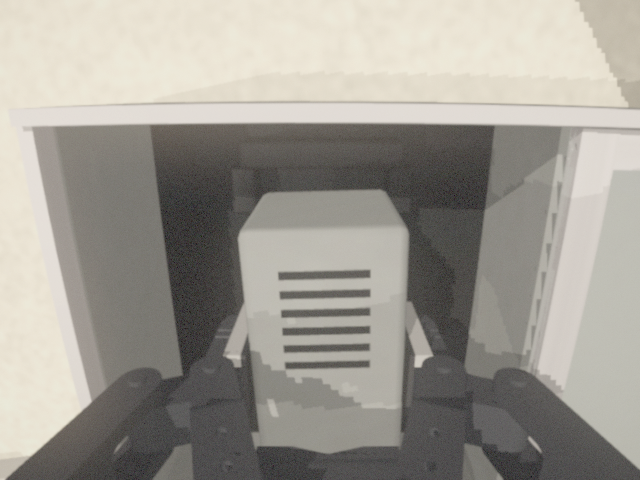

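View pics/s9g.png

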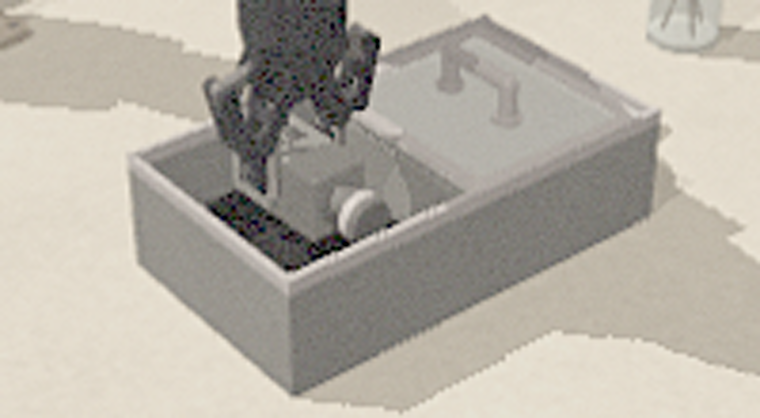

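arm_command --moves '[[[1,0,-0.05,0,0],[1,0.3,0,0,0],[1,0.4,0,0,0],[1,0.3,0,0,0],[1,0.2,0,0,0],[1,0.2,0,0,0],[1,0.1,0,0,0],[1,0,0,0,0],[1,0,0,0,0]]]'

```text
clock: 17.33
position: [0.5519, 0.0068, 0.1085]
ee_rot: [0.065, 0.704, -0.064, 0.704]
ft_force: [0.5, 0.4, -3.6]
grip_width: 0.558
```

arm_command --moves '[[[1,0.1,0,0,0],[1,0.06,0,0,0],[1,0,0,0,0]]]'

```text
clock: 17.58
position: [0.5522, 0.0069, 0.1074]
ee_rot: [0.065, 0.704, -0.064, 0.704]
ft_force: [-14.3, 0.1, 29.8]
grip_width: 0.563
```

arm_command --moves '[[[1,-0.05,0,0,0],[1,0,0,0,0]]]'

```text
clock: 17.75
position: [0.5522, 0.0068, 0.1074]
ee_rot: [0.065, 0.704, -0.064, 0.704]
ft_force: [-7.7, 0.6, 13.8]
grip_width: 0.56
```

```bash
python3 - <<'E'
from h import *
o,Rm=st(); print(np.round(o["torque"],2))
im,k=shot("wrist","w10.png"); g=np.clip((im[:,:,::-1]/255.)**.45*300-45,0,255).astype(np.uint8); cv2.imwrite("pics/w10g.png",g)
np.savez("w10.npz",a=k[0],b=k[1],c=k[2])
im,k=shot("scene","s10.png"); g=np.clip((im[190:300,230:430,::-1]/255.)**.5*255,0,255).astype(np.uint8); cv2.imwrite("pics/s10g.png",cv2.resize(g,None,fx=3.8,fy=3.8,interpolation=cv2.INTER_CUBIC))
E
```

```text
t 17.75 p [0.5522 0.0068 0.1074] q [ 0.065  0.704 -0.064  0.704] F [-7.7  0.6 13.8] g 0.56
toolaxes cols
 [[ 0.001  0.182  0.983]
 [ 0.001  0.983 -0.182]
 [-1.     0.001  0.001]]
[-0.26  1.57 -0.1 ]
```

View pics/w10g.png

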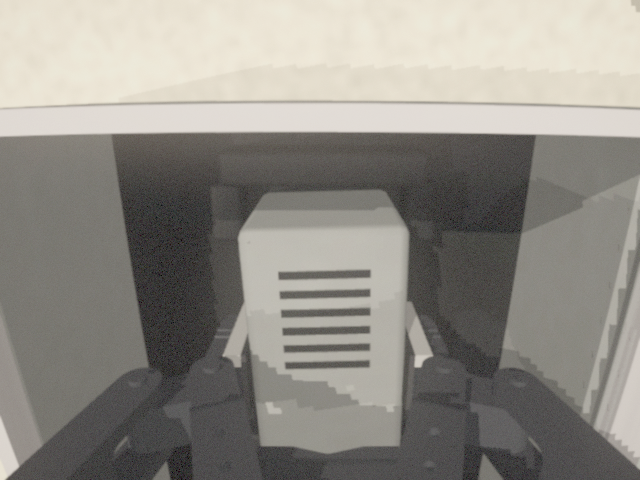

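View pics/s10g.png

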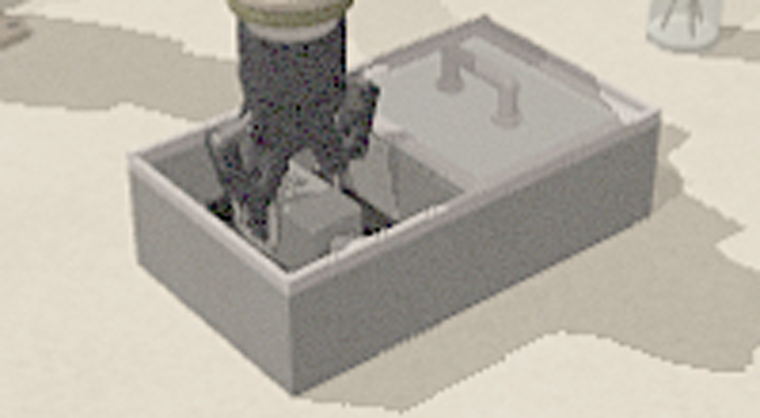

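```bash
python3 - <<'E'
from h import *
from scipy.optimize import least_squares
im=cv2.imread("pics/w10g.png"); 
a=np.load("w10.npz"); k10=(a["a"],a["b"],a["c"]); a=np.load("w4.npz"); k4=(a["a"],a["b"],a["c"])
# refine edges along rows with gradient in the gamma picture
def edge(fn,row,c0,w=14):
    g=cv2.GaussianBlur(cv2.cvtColor(cv2.imread(fn),cv2.COLOR_BGR2GRAY),(0,0),2).astype(float)
    s=np.mean(g[row-2:row+3,c0-w:c0+w],0); d=np.abs(np.gradient(s)); return c0-w+d.argmax()
cands={("pics/w4g.png",0):[[(150,231),(200,233),(250,236)],[(220,416),(250,414),(270,413)]],
("pics/w10g.png",1):[[(180,121),(240,130),(300,139)],[(170,530),(200,528),(330,518)]]}
yaw=-.1825; yh=np.array([-np.sin(yaw),np.cos(yaw)]); O=np.array([.5702,.0034])
E=[]
for (fn,i),L in cands.items():
    for s in (0,1):
        for r,c in L[s]:
            ce=edge(fn,r,c); print(fn,s,r,c,ce)
            E.append(((k4,k10)[i],s,(ce+.5,r)))
def f(v):
    out=[]
    for k,s,p in E:
        P=atz(k,p,v[2]); out.append((P[:2]-O)@yh-v[s])
    return out
r=least_squares(f,[-.08,.08,.015],loss="soft_l1",f_scale=.001); print(np.round(r.x,4),np.round(np.array(f(r.x))*1e3,1))
E
```

```text
pics/w4g.png 0 150 231 229
pics/w4g.png 0 200 233 232
pics/w4g.png 0 250 236 236
pics/w4g.png 1 220 416 416
pics/w4g.png 1 250 414 414
pics/w4g.png 1 270 413 413
pics/w10g.png 0 180 121 118
pics/w10g.png 0 240 130 127
pics/w10g.png 0 300 139 137
pics/w10g.png 1 170 530 530
pics/w10g.png 1 200 528 526
pics/w10g.png 1 330 518 504
[-0.0796  0.0794  0.0211] [ 0.2 -0.3 -0.  -0.2 -0.1  0.3  0.1 -0.   0.   0.2  0.3 -0.4]
```

```bash
python3 - <<'E'
from h import *
d=np.load("w4.npz"); k=(d["a"],d["b"],d["c"])
F=lambda p:(180+p[0]/2,60+p[1]/2)
c,s=np.cos(-.1825),np.sin(-.1825); Rw=np.array([[c,-s],[s,c]]); O=np.array([.5702,.0034]); zf=.021
def loc(p,z): return np.round(Rw.T@(atz(k,F(p),z)[:2]-O),4)
for nm,p,z in [("stop base",(290,94),0),("stop top+x",(290,90),.022),("cheek-x top",(213,355),.022),("cheek2",(367,355),.022),("cheek in",(233,370),.022),("cheek in",(349,370),.022),("blk",(221,322),.014),("blk",(361,322),.014),("blk",(212,130),.014),("blk",(368,130),.014),("bay -x",(290,42),0),("bay +x",(290,458),0)]: print(nm,loc(p,zf+z))
print("pin bed",Rw.T@(atz(k,(322,176),zf+.025)[:2]-O))
print("TCP",Rw.T@(manip.get_obs()["position"][:2]-O))
E
```

```text
stop base [-0.0717 -0.0002]
stop top+x [-0.0736 -0.0001]
cheek-x top [ 0.0313 -0.0322]
cheek2 [0.0314 0.0314]
cheek in [ 0.0379 -0.0241]
cheek in [0.0379 0.0241]
blk [ 0.0195 -0.0292]
blk [0.0195 0.0292]
blk [-0.0585 -0.0306]
blk [-0.0585  0.0302]
bay -x [-0.0916 -0.0002]
bay +x [ 0.0888 -0.0007]
pin bed [-0.02033938 -0.00257514]
TCP [-0.01833555  0.00014917]
```

arm_command --moves '[[[1,-0.04,0,-0.04,0],[1,0,0,-0.04,0],[1,0,0,0,0]]]'

```text
clock: 18.1
position: [0.5505, 0.0072, 0.1075]
ee_rot: [0.065, 0.704, -0.064, 0.705]
ft_force: [1.6, -0.3, 3.4]
grip_width: 0.559
```

Light contact: about 3 N up with sideways force near zero, and the height agrees with the triangulated bed face at z = 0.021. Releasing.

arm_command --moves '[[[0.3,0,0,0,0],[0.2,0,0,0,0],[0.1,0,0,0,0],[0,0,0,0,0],[0,0,0,0,0],[0,0,0,0,0],[0,0,0,0,0],[0,0,0,0,0]]]'

```text
clock: 18.77
position: [0.5498, 0.0072, 0.1068]
ee_rot: [0.065, 0.704, -0.064, 0.704]
ft_force: [-1.0, 0.1, 0.3]
grip_width: 0.999
```

arm_command --moves '[[[0,-0.4,0,0,0],[0,-0.8,0,0,0],[0,-1,0,0,0],[0,-1,0,0,0],[0,-1,0,0,0],[0,-1,0,0,0],[0,-1,0,0,0],[0,-1,0,0,0],[0,-0.4,0,0,0],[0,0,0,0,0]]]'

```text
clock: 19.6
position: [0.5508, 0.0071, 0.3]
ee_rot: [0.065, 0.703, -0.064, 0.706]
ft_force: [0.9, -0.2, -0.4]
grip_width: 0.996
```

```bash
python3 - <<'E'
from h import *
o,Rm=st()
im,k=shot("wrist","w11.png"); np.savez("w11.npz",a=k[0],b=k[1],c=k[2])
g=np.clip((im[:,:,::-1]/255.)**.45*300-45,0,255).astype(np.uint8); cv2.imwrite("pics/w11g.png",g)
O=np.array([.5702,.0034]);c,s=np.cos(-.1825),np.sin(-.1825); Rw=np.array([[c,-s],[s,c]])
for q in ["camera_center","camera_neck","bed"]:
  for d in manip.pinpoint(q,"wrist")[:1]:
    r,cc=d["pixel"]; print(q,round(d["confidence"],2),np.round([r,cc]),np.round(Rw.T@(atz(k,(cc,r),.046)[:2]-O),4))
E
```

```text
t 19.6 p [0.5508 0.0071 0.3   ] q [ 0.065  0.703 -0.064  0.706] F [ 0.9 -0.2 -0.4] g 0.996
toolaxes cols
 [[ 0.004  0.182  0.983]
 [ 0.001  0.983 -0.182]
 [-1.     0.002  0.004]]
camera_center 0.75 [202. 324.] [-0.0216 -0.0009]
```

View pics/w11g.png

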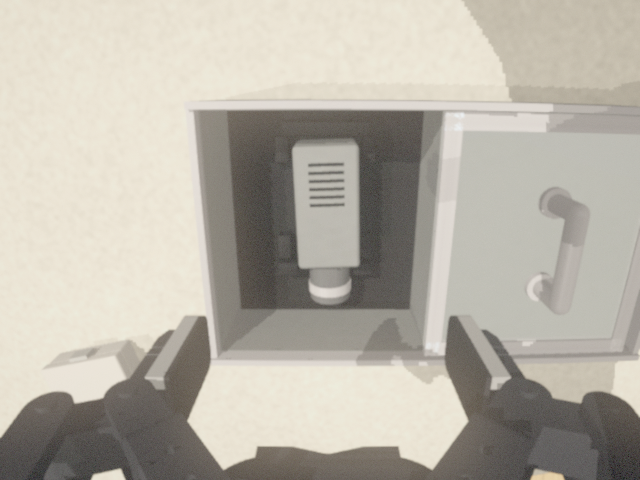

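The camera lies in the bed, neck (330, 285) in the notch, centred to within about 1 mm. Now I close the guard by the handle at about (0.598, 0.161).

arm_command --moves '[[[0,0,1,0.12,0],[0,0,1,0.12,0],[0,0,1,0.12,0],[0,0,1,0.12,0],[0,0,1,0.12,0],[0,0,1,0.12,0],[0,0,0.4,0,0],[0,0,0,0,0],[0,0,0,0,0]]]'

```text
clock: 20.55
position: [0.5963, 0.1606, 0.2956]
ee_rot: [0.064, 0.705, -0.065, 0.703]
ft_force: [-1.1, -0.3, 0.2]
grip_width: 1.0
```

```bash
python3 - <<'E'
from h import *
o,Rm=st()
print("delta",np.round(Rm.T@(np.array([.598,.161,.180])-o["position"])/.025,3))
shot("wrist","w12.png")
E
```

```text
t 20.55 p [0.5963 0.1606 0.2956] q [ 0.064  0.705 -0.065  0.703] F [-1.1 -0.3  0.2] g 1.0
toolaxes cols
 [[-0.002  0.181  0.983]
 [-0.001  0.983 -0.181]
 [-1.    -0.002 -0.002]]
delta [4.625 0.035 0.073]
```

View pics/w12.png

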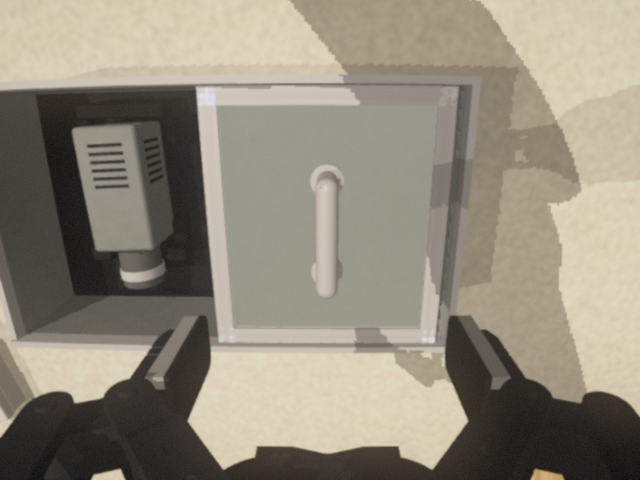

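The handle bar (column 326) is centred between the fingers; going down and gripping.

arm_command --moves '[[[0,1,0,0.07,0],[0,1,0,0,0],[0,1,0,0,0],[0,1,0,0,0],[0,0.6,0,0,0],[0,0,0,0,0],[1,0,0,0,0],[1,0,0,0,0],[1,0,0,0,0],[1,0,0,0,0],[1,0,0,0,0],[1,0,0,0,0]]]' --force 25

```text
clock: 21.6
position: [0.5984, 0.1596, 0.1824]
ee_rot: [0.064, 0.704, -0.065, 0.704]
ft_force: [-11.3, -13.7, 19.0]
grip_width: 0.154
```

arm_command --moves '[[[1,0,0,0,0],[1,0,0,0,0],[1,0,0,0,0],[1,0,0,0,0]]]'

```text
clock: 21.93
position: [0.5984, 0.1595, 0.1826]
ee_rot: [0.064, 0.704, -0.065, 0.704]
ft_force: [-2.6, -4.6, 6.2]
grip_width: 0.152
```

arm_command --moves '[[[1,0,-0.4,0,0],[1,0,-0.6,0,0],[1,0,-0.6,0,0],[1,0,-0.6,0,0],[1,0,-0.6,0,0],[1,0,-0.6,0,0],[1,0,-0.6,0,0],[1,0,-0.6,0,0],[1,0,-0.6,0,0],[1,0,-0.4,0,0],[1,0,-0.3,0,0],[1,0,0,0,0]]]'

```text
clock: 22.93
position: [0.5709, 0.0125, 0.1825]
ee_rot: [0.065, 0.704, -0.066, 0.704]
ft_force: [-1.5, -2.1, 7.8]
grip_width: 0.152
```

arm_command --moves '[[[1,0,-0.15,0,0],[1,0,-0.15,0,0],[1,0,-0.1,0,0],[1,0,0,0,0]]]'

```text
clock: 23.27
position: [0.5693, 0.0043, 0.1825]
ee_rot: [0.065, 0.704, -0.065, 0.704]
ft_force: [-0.9, 0.3, 7.7]
grip_width: 0.151
```

arm_command --moves '[[[1,0,-0.1,0,0],[1,0,-0.1,0,0],[1,0,-0.05,0,0],[1,0,0,0,0]]]'

```text
clock: 23.6
position: [0.5688, 0.0016, 0.1825]
ee_rot: [0.065, 0.704, -0.063, 0.705]
ft_force: [2.0, 12.1, 3.8]
grip_width: 0.15
```

Shut against the stop: 12 N reaction, travel about 160 mm. Relieve the push, release and rise.

arm_command --moves '[[[1,0,0,0,0],[0,0,0,0,0],[0,0,0,0,0],[0,0,0,0,0],[0,0,0,0,0],[0,0,0,0,0],[0,0,0,0,0],[0,-0.6,0,0,0],[0,-1,0,0,0],[0,-1,0,0,0],[0,-1,0,0,0],[0,-1,0,0,0]]]'

```text
clock: 24.6
position: [0.5684, -0.0003, 0.2979]
ee_rot: [0.065, 0.704, -0.065, 0.704]
ft_force: [0.4, -0.2, -0.4]
grip_width: 1.001
```

arm_command --moves '[[[0,-0.4,0,0,0],[0,0,0,0,0],[0,0,0,0,0]]]'

```text
clock: 24.85
position: [0.5686, -0.0001, 0.3062]
ee_rot: [0.065, 0.704, -0.064, 0.704]
ft_force: [-0.0, 0.1, -0.2]
grip_width: 0.998
```

```bash
python3 - <<'E'
from h import *
o,Rm=st()
im,k=shot("wrist","w13.png"); g=np.clip((im[:,:,::-1]/255.)**.6*255,0,255).astype(np.uint8); cv2.imwrite("pics/w13g.png",g)
Z={"guard_handle":.123,"vase":0,"slide_box":0,"oil_bottle":0}
for n in ("wrist","scene","top"):
    if n!="wrist": im,k=shot(n,n+"13.png")
    for q in Z:
        for d in manip.pinpoint(q,n)[:1]:
            r,c=d["pixel"]; print(n,q,round(d["confidence"],2),np.round(atz(k,(c,r),Z[q]),4))
E
```

```text
t 24.85 p [ 5.686e-01 -1.000e-04  3.062e-01] q [ 0.065  0.704 -0.064  0.704] F [-0.   0.1 -0.2] g 0.998
toolaxes cols
 [[-0.001  0.182  0.983]
 [ 0.     0.983 -0.182]
 [-1.     0.    -0.001]]
wrist guard_handle 0.58 [0.5673 0.0022 0.123 ]
wrist slide_box 0.56 [ 0.7157 -0.2623  0.    ]
scene guard_handle 0.62 [0.5781 0.0023 0.123 ]
scene vase 0.74 [0.5772 0.4873 0.    ]
scene slide_box 0.88 [ 0.7159 -0.2618  0.    ]
scene oil_bottle 0.85 [ 0.6122 -0.4549  0.    ]
top vase 0.96 [0.5856 0.5074 0.    ]
top slide_box 0.9 [ 0.7241 -0.2687  0.    ]
top oil_bottle 0.45 [ 0.6028 -0.4505  0.    ]
```

View pics/w13g.png

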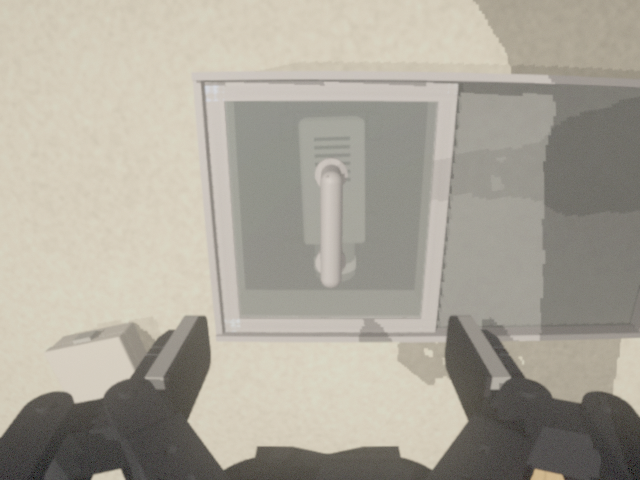

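View pics/scene13.png

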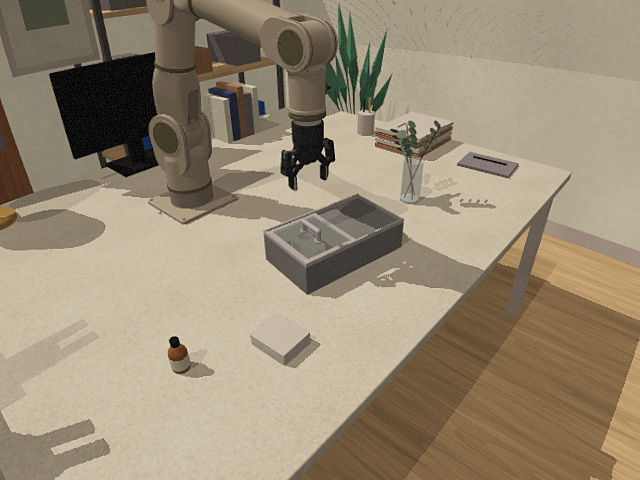

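The guard's frame now meets the case's -y rail (column 207) with no dark gap, the camera lies still beneath the pane, and the bystanders are at the same pixels as at the start.

```bash
python3 -c "
from workcell import manip
print(manip.hand_in())"
```

```text
the job is handed in; nothing more can be done
None
```

The camera is put away: it lies in the black bed with its neck in the notch, and the dust guard is shut again. The job was handed in at about 25 s; no verdict is reported.

**What I did:**
- I slid the guard open by its handle until it met the stop, at about 16 N.
- I gripped the camera at mid-housing, lowered it into the bed, let go, and slid the guard back.
- On shutting, the guard travelled about 160 mm and met the stop at about 12 N.

**Last checks:**
- **Camera:** after letting go it was within about 2 mm of my measured bed centre, neck in the notch. Seen through the pane it still lies in place.
- **Guard:** no gap shows at the case's -y rail, and the handle stands at the expected shut position.
- **Robot:** the gripper is open and clear of everything, with a force reading near zero.
- **Bystanders:** the vase, slide box and bottle show at the same pixels as at the start.

**What disagreed:**
- **Bed height:** my first estimate of the bed face was 13 mm, and the camera touched down about 7 mm early, at about 34 N, under the 80 N limit. Triangulating again gave 21 mm, which matched. I eased the contact to about 7 N before letting go.
- **Joint 7:** it came close to its limit at the pick-up (2.591 of 2.6), and I backed it off.
- **Vase position:** the network's fixes from the scene camera differ by about 30 mm between start and end. The top camera's differ by about 10 mm. The pixels show no movement, so I took this as network noise.

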